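Hold the right neck-block blank in the corner of the drilling jig

TASK

Three walnut neck-block blanks for an oud lie on the bench; take the one of middle length (76 mm), lay it flat on the bed of the corner jig with its long side along the brass stop, and press it snugly into the corner against both the brass side stop and the aluminium end stop at once. Finish while still gripping the blank and pressing it against both stops: do not let go, it is about to be drilled. Leave the other two blanks and everything else on the bench where they are.

Things in the scene. Friction and masses are not known exactly. Their poses are not given: they have to be found in the camera images.
- blank_middle: THE blank to use: dark walnut block, 76 long (its x) x 42 wide (its y) x 50 high (z) mm, about 0.11 kg; lies on the bench, upright, at any yaw up to 0.8 rad. Origin at the centre of its underside. Both ends are alike. Grip it across the 42 mm width, by its upper 30 mm, so that the fingers clear the 14 mm high stops.
- blank_short: look-alike, too short: 56 x 42 x 50 mm, same walnut; origin at the centre of its underside. Leave it.
- blank_long: look-alike, too long: 96 x 42 x 50 mm, same walnut; origin at the centre of its underside. Leave it.
- jig: corner jig, fixed to the bench: plywood bed 180 (x) x 140 (y) x 15 mm thick; origin at the centre of its underside, so the bed's upper face is at z = 15. Bed and stops are slippery (friction about 0.25). Two stops rise 14 mm above the bed; their faces make an inner corner at jig x = +60, y = +45 mm, open to -x and -y. The middle blank seated there has its origin at jig (22, 24, 15) mm.
- side_stop: brass bar on the jig, 125 long (along jig x, from x = -75 to +50 mm) x 14 wide x 14 mm high. Its origin is on its contact face (which looks to jig -y), at bed height, at jig (0, 45, 15) mm; axes as the jig's. It meets the long side of the blank.
- end_stop: aluminium bar on the jig, 90 long (along jig y, from y = -55 to +35 mm) x 14 wide x 14 mm high. Its origin is on its contact face (which looks to jig -x), at bed height, at jig (60, 0, 15) mm; axes as the jig's. It meets one end of the blank.
- glue: white glue bottle with orange cap, 60 mm across, 150 mm high; origin under its centre. Bystander.
- varnish: amber jar with steel lid, 72 mm across, 90 mm high; origin under its centre. Bystander.
- hammer: hammer lying on the bench. Bystander.
- sander: cork sanding block, 100 x 60 x 35 mm; origin under its centre. Bystander.
- mug: blue mug, 76 mm across, 90 mm high; origin under its centre. Bystander.
Mind the look-alikes: they are no part of the job. There is more than one size of the jig; the one meant has the size given above.

How it is judged:
By the outcome, as a careful person would: the job done as asked, in the order asked, and still so for the second after the job is handed in, while the arm keeps its last pose, push and grip.
It also fails if it takes over 58 s, if anything falls off the work surface, if the arm or the gripper's body presses on something with over 40 N, if the wrist force passes 120 N, or if a joint passes its speed limit or range.

ROBOT

A 6-joint arm with a two-finger parallel gripper is mounted at the origin on the work surface. World frame = base frame: x ahead of the robot, y to its left, z up, the work surface at z = 0. Lengths are in m, angles in rad, forces in N, time in s.
With the tool pointing down it reaches from about 0.35 to 0.8 m from the base axis. Payload 7.3 kg.
Tool frame: the origin (TCP) lies between the finger pads; the fingertips stand 25 mm ahead of it and the grasp point (between the pads) lies 6 mm ahead of it (r.tip_extent is the distance from the TCP to the fingertips, in m); z points along the fingers, y is the line along which they close (so a half turn about z gives the same grasp; the last joint's range is limited). The gripper opens to 85 mm and grips with 20 to 120 N. Pads are 22 mm wide; open, the fingers measure 114 mm over their backs; the gripper's body (76 mm by 85 mm) begins 54 mm behind the grasp point. The pads swing forward as they close: fully open they stand 13 mm farther back than shut.
Start: joints at [-1.483, 0.342, 1.524, -0, 1.275, -0.146], TCP at [0.122, -0.511, 0.256] pointing down, gripper open.
Joint ranges: [-2.53, 2.53], [-0.77, 2.02], [0.04, 2.7], [-1, 4.14], [0.28, 2.66], [-3.11, 3.11]. Speed limits (rad/s): [2.57, 2.57, 3.14, 3.14, 3.14, 3.14].

INTERFACE

Orientations are given as a unit quaternion [x, y, z, w].
In Python, from workcell import r, command_gripper, optics gives the robot as it stands. The module is installed in compiled form; this text tells all that it offers. Calls block until the motion is done:
- r.reach(position, orientation): joint-space move of the TCP to a pose.
- r.move_straight(position, orientation=None, speed=0.15, max_force=None): straight line of the TCP; orientation=None keeps the orientation; speed is the mean speed in m/s. With max_force (N) it stops when the force on the tool has changed by that much, and returns True; else False.
- r.movej(angles): joint-space move.
- command_gripper(opening, force=None): finger opening in m; force is the grip in N (None keeps the last); returns when the fingers have stopped.
- r.hold(seconds).
- r.solve_ik(position, orientation): joint angles nearest the present ones, or None.
- r.read_state(): the state.
- optics.get_image(name): name is "scene" or "top"; returns (picture, depth): 420x560x3 uint8, red, green, blue; 420x560 float32, m along the optical axis (not along the pixel's ray), 0 where there is no reading.
- optics.camera_model(name): a dict with "K" (3x3 intrinsics, pixels), "R" (3x3) and "t" (3): a world point X has camera coordinates R X + t. Camera axes: x right, y down, z forward; pixel columns grow to the right and rows downward; lengths in m; the calibration is good to about 2 mm. A picture is of the moment at which its call begins. camera_model takes no time and is no camera call.
A pose or a line that the arm cannot do raises r.PlanningError and nothing moves.
- r.finish_job(): hands the job in; it is judged then, once.
The state is a dict: "time_s": time; "joint_positions": joint angles; "dq": joint speeds; "tau": joint torques, N m; "eef_pos": TCP position; "eef_rot": TCP orientation; "contact_force": force on the tool from outside, world axes, zero at the start; "torque": the same for the moment, N m; "grip_width": finger opening in m; "grip_force": force on a finger pad.
Only numpy, scipy, OpenCV 4.12 (cv2) and the standard library are available. Lean on these libraries where they do the work, as an engineer would, in place of code of your own. Each camera call takes 0.05 s, during which the arm holds its last target. There are 200 camera calls.

## Working session

There is one attempt and no reset: what is moved stays moved. The work goes in short steps, each a Python script; the robot and the scene stay as the last script left them, time stands still between calls to the robot, and variables do not carry over. Pictures are saved under pics/ and viewed, at most 10 in all, crops included, and the job is handed in when it is done.

```bash
mkdir -p pics
python3 - <<'E'
from workcell import r, optics
import cv2, numpy as np
for n in("scene","top"):
    p,d=optics.get_image(n); cv2.imwrite(f"pics/{n}0.png",p[:,:,::-1]); np.savez(f"{n}0.npz",p=p,d=d)
    m=optics.camera_model(n); R=np.array(m["R"]);print(n,np.round(m["K"],1).tolist(),np.round(-R.T@np.array(m["t"]),3),np.round(R,2).tolist())
print(r.read_state()["eef_rot"],r.tip_extent)
E
```

```text
scene [[520.1, 0.0, 278.8], [0.0, 520.1, 201.6], [0.0, 0.0, 1.0]] [ 1.176 -0.687  1.228] [[0.74, 0.68, 0.01], [0.52, -0.56, -0.65], [-0.43, 0.48, -0.76]]
top [[463.6, 0.0, 278.0], [0.0, 463.6, 206.0], [0.0, 0.0, 1.0]] [0.445 0.043 1.215] [[-0.01, -1.0, -0.03], [-1.0, 0.01, -0.08], [0.08, 0.03, -1.0]]
[ 9.93174245e-01  1.16638128e-01  1.45050068e-05 -6.82372957e-04] 0.025
```

View pics/scene0.png

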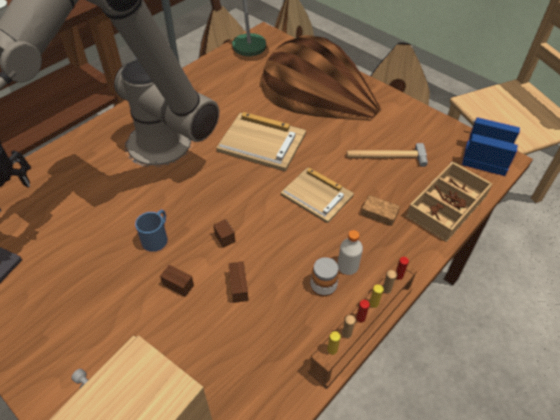

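View pics/top0.png

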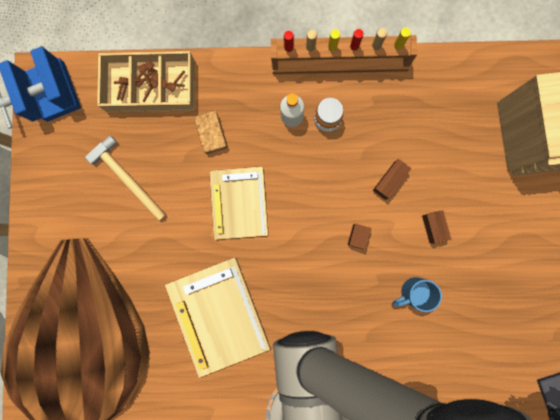

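The top view shows the blanks at about (436,228), (392,180) and (360,237). The jig of about 180x140 mm is the smaller one at (238,203), with brass on its left and aluminium at the top. The larger jig at (217,317) is the wrong size. Next I measure them.

```bash
cat > h.py <<'E'
import cv2, numpy as np
from workcell import r, optics, command_gripper
def cast(n,uv,z):
    m=optics.camera_model(n);K,R,t=(np.array(m[k]) for k in("K","R","t"))
    uv=np.atleast_2d(uv).astype(float); c=-R.T@t
    d=(R.T@np.linalg.inv(K)@np.c_[uv,np.ones(len(uv))].T).T
    return c+d*((z-c[2])/d[:,2])[:,None]
def cloud(n,d):
    m=optics.camera_model(n);K,R,t=(np.array(m[k]) for k in("K","R","t"))
    v,u=np.mgrid[:d.shape[0],:d.shape[1]]
    X=np.stack([(u-K[0,2])/K[0,0]*d,(v-K[1,2])/K[1,1]*d,d],-1)
    return (X-t)@R
def rect(P):
    """centre, long, short, yaw of long axis in (-pi/2,pi/2] (mm units inside)"""
    (c,(w,h),a)=cv2.minAreaRect((P[:,:2]*1000).astype(np.float32))
    a=np.radians(a)
    if w<h: w,h,a=h,w,a+np.pi/2
    return np.array(c)/1000,w,h,(a+np.pi/2)%np.pi-np.pi/2
def comps(mask,amin):
    n,l,s,c=cv2.connectedComponentsWithStats(mask.astype(np.uint8))
    return [(l==i,c[i],s[i,4]) for i in range(1,n) if s[i,4]>=amin]
E
python3 - <<'E'
from h import *
for n,roi in(("top",(140,280,330,470)),("scene",(200,310,150,270))):
    f=np.load(n+"0.npz");p,d=f["p"],f["d"];W=cloud(n,d);z=W[...,2]
    m=(z>.042)&(z<.058)&(d>0);q=np.zeros_like(m);q[roi[0]:roi[1],roi[2]:roi[3]]=1
    print(n,"table z",np.median(z[(z<.02)&(z>-.02)]))
    for k,c,a in comps(m&q,60):
        v,u=np.nonzero(k);P=W[k]
        print(" blank",c.round(),a,"z",np.median(P[:,2]).round(4),"depth rect",rect(P),"cast rect",rect(cast(n,np.c_[u,v],.05)),p[k].mean(0).round())
    hsv=cv2.cvtColor(p,cv2.COLOR_RGB2HSV)
    H,S,V=[hsv[...,i] for i in range(3)]
    j=np.zeros_like(m)
    if n=="top": j[160:245,205:272]=1
    else: j[165:220,278:356]=1
    for nm,mm,zz in(("brass",(H>18)&(H<30)&(S>170)&(V>150),.029),("alu",(S<40)&(V>150),.029),("bed",(z>.009)&(z<.035),.015)):
        for k,c,a in comps(mm&j,40):
            v,u=np.nonzero(k);print(" ",nm,c.round(),a,"z",np.median(z[k]).round(4),rect(cast(n,np.c_[u,v],zz)),"mean",cast(n,np.c_[u,v],zz).mean(0).round(4))
p=np.load("top0.npz")["p"]
cv2.imwrite("pics/crop.png",cv2.resize(p[155:250,200:460,::-1],None,fx=3,fy=3,interpolation=cv2.INTER_CUBIC))
E
```

```text
top table z 0.0007229614887781359
 blank [393. 178.] 651 z 0.0504 depth rect (array([ 0.60340826, -0.21243015]), 96.77046966552734, 42.04835891723633, np.float64(-0.6705091942343486)) cast rect (array([ 0.60301514, -0.21189029]), 97.37930297851562, 42.35271453857422, np.float64(-0.6683829929990566)) [134.  82.  49.]
 blank [438. 226.] 543 z 0.0501 depth rect (array([ 0.48015671, -0.32059732]), 75.9176025390625, 42.940895080566406, np.float64(0.24051344028593213)) cast rect (array([ 0.4799855 , -0.31970782]), 75.48467254638672, 44.23285675048828, np.float64(0.23306800753688406)) [129.  79.  47.]
 blank [359. 236.] 387 z 0.0503 depth rect (array([ 0.45853763, -0.12601334]), 56.13780975341797, 42.42551040649414, np.float64(-0.30657271836167066)) cast rect (array([ 0.45869476, -0.12542613]), 55.631935119628906, 42.93838119506836, np.float64(-0.29289938353493117)) [139.  85.  51.]
  alu [249. 187.] 396 z 0.0214 (array([0.54485608, 0.16738048]), 159.7161865234375, 99.72989654541016, np.float64(0.06793837957376314)) mean [0.586  0.1527 0.029 ]
  bed [238. 202.] 3657 z 0.0161 (array([0.54995
[... 915 characters left out ...]
101.9259033203125, 41.714290618896484, np.float64(-0.6661432745222999)) [106.  65.  43.]
 blank [176. 276.] 434 z 0.05 depth rect (array([ 0.48045639, -0.32327887]), 78.6653823852539, 43.301578521728516, np.float64(0.22310670315079495)) cast rect (array([ 0.48288525, -0.32461789]), 80.72396087646484, 45.36052322387695, np.float64(0.24182111896018843)) [101.  62.  40.]
  alu [333. 202.] 121 z 0.0295 (array([0.61836694, 0.17612793]), 88.95441436767578, 16.25693130493164, np.float64(-1.5183781842638426)) mean [0.6184 0.1756 0.029 ]
  bed [317. 194.] 2018 z 0.0163 (array([0.55012744, 0.1794996 ]), 183.06039428710938, 149.54733276367188, np.float64(0.0821834201851368)) mean [0.5524 0.1792 0.015 ]
```

View pics/crop.png

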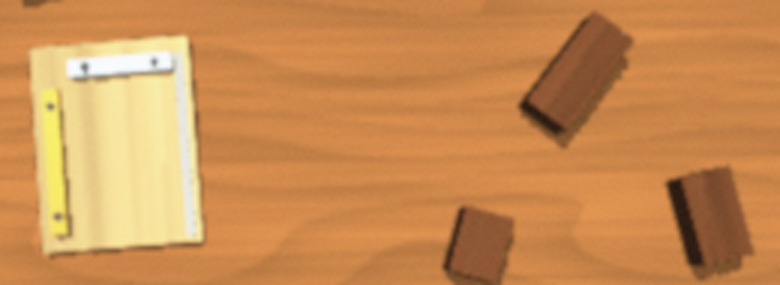

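Middle blank: centre (0.480,-0.320), top at z 0.050, 76x43 mm, yaw 0.235. The jig bed measures 180x140 mm, centred at (0.550,0.183) with yaw about 0.06. Both agree with the given sizes. I'll pick the blank and refine the jig yaw.

```bash
cat >> h.py <<'E'
def down(a): return np.array([np.cos(a/2),np.sin(a/2),0,0])
def show(t=""):
    s=r.read_state();print(t,"t",round(s["time_s"],2),"pos",np.round(s["eef_pos"],4),"F",np.round(s["contact_force"],1),"M",np.round(s["torque"],2),"w",round(s["grip_width"],4),"gf",np.round(s["grip_force"],1));return s
E
python3 - <<'E'
from h import *
f=np.load("top0.npz");p,d=f["p"],f["d"];z=cloud("top",d)[...,2]
j=np.zeros(z.shape,bool);j[160:245,205:272]=1
hsv=cv2.cvtColor(p,cv2.COLOR_RGB2HSV);H,S,V=[hsv[...,i] for i in range(3)]
print("brass px",hsv[200,217],"alu px",hsv[176,240])
def line(m,zz,nm):
    k,c,a=max(comps(m,30),key=lambda q:q[2]);v,u=np.nonzero(k);P=cast("top",np.c_[u,v],zz)
    l=cv2.fitLine((P[:,:2]*1000).astype(np.float32),cv2.DIST_L2,0,.01,.01).ravel()
    print(nm,a,"yaw",np.arctan(l[1]/l[0]),"c",P.mean(0).round(4))
line(j&(z>.009)&(z<.035),.015,"bed")
line(j&(z>.0235)&(z<.035)&(S>100),.029,"brass");line(j&(z>.0235)&(z<.035)&(S<60),.029,"alu")
P0=[.4803,-.3205];q=down(.235)
r.reach(P0+[.16],q); r.move_straight(P0+[.047],speed=.1,max_force=15); show("down")
command_gripper(.03,60); show("grip")
r.move_straight(P0+[.10],speed=.1); r.move_straight(P0+[.24],speed=.2); show("lift")
E
```

```text
brass px [ 28 142 248] alu px [ 98   4 252]
bed 3657 yaw 0.06457251 c [0.5494 0.183  0.015 ]
brass 271 yaw 0.0643444 c [0.5344 0.234  0.029 ]
alu 198 yaw -1.5005455 c [0.6172 0.1775 0.029 ]
down t 2.92 pos [ 0.4807 -0.3208  0.0477] F [-0.  -0.2 -0.9] M [ 0.01 -0.03 -0.03] w 0.0852 gf 0.0
grip t 3.4 pos [ 0.4806 -0.3208  0.0476] F [-0.2  0.2  3.9] M [0.02 0.02 0.02] w 0.0408 gf 62.3
lift t 4.93 pos [ 0.4798 -0.32    0.2385] F [-0.6  0.2 -2.4] M [ 0.06  0.05 -0.  ] w 0.0412 gf 61.5
```

```bash
cat >> h.py <<'E'
JY=.065;J0=np.array([.550,.183])
def jw(x,y,z):
    c,s=np.cos(JY),np.sin(JY);return [J0[0]+(c*x-s*y)/1000,J0[1]+(s*x+c*y)/1000,z]
def jf(s):
    c,si=np.cos(JY),np.sin(JY);F=s["contact_force"];e=np.array(s["eef_pos"][:2])-J0
    print("   jig F",np.round([c*F[0]+si*F[1],-si*F[0]+c*F[1]],1),"jig xy mm",np.round([(c*e[0]+si*e[1])*1e3,(-si*e[0]+c*e[1])*1e3],2))
E
python3 - <<'E'
from h import *
q=down(JY)
r.reach(jw(10,12,.24),q); show("above")
r.move_straight(jw(10,12,.09),speed=.12); jf(show("low"))
p,d=optics.get_image("scene");cv2.imwrite("pics/low.png",cv2.resize(p[120:240,240:400,::-1],None,fx=4,fy=4))
print(r.move_straight(jw(10,12,.056),speed=.02,max_force=5)); jf(show("bed"))
r.hold(.3); jf(show("held"))
E
```

```text
above t 6.83 pos [0.5595 0.1947 0.2399] F [ 0.4 -0.6 -1.3] M [-0.02  0.03 -0.01] w 0.041 gf 61.5
low t 8.22 pos [0.5597 0.1957 0.0908] F [ 0.3  1.  -1.3] M [-0.   -0.01  0.01] w 0.0412 gf 61.5
   jig F [0.4 0.9] jig xy mm [10.52 12.07]
True
bed t 9.52 pos [0.5592 0.1957 0.0626] F [0.2 0.5 4. ] M [-0.08  0.02 -0.02] w 0.0409 gf 62.3
   jig F [0.3 0.4] jig xy mm [10.05 12.03]
held t 9.82 pos [0.5592 0.1956 0.0626] F [0.3 0.4 5.9] M [-0.07  0.01  0.02] w 0.0408 gf 62.3
   jig F [0.3 0.4] jig xy mm [10.02 11.99]
```

View pics/low.png

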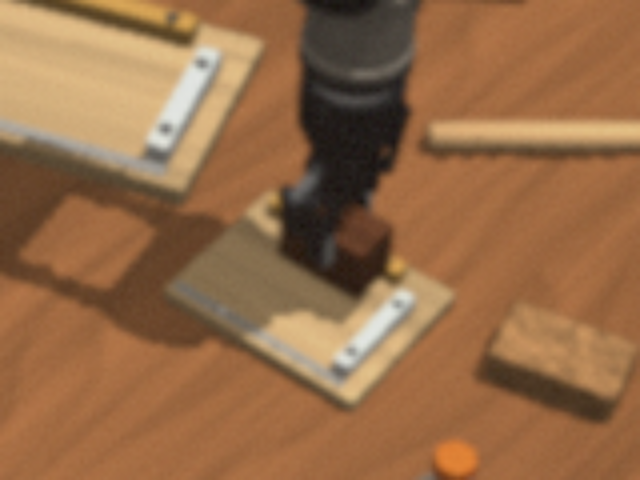

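The crop shows the blank gripped and level over the small jig, at about (345,250). It's clear of the brass (395,265) and the aluminium (375,330). It touched the bed at the expected height, so now I push against the side stop, then the end stop.

Run:
```python
from h import *
q=down(JY);z=r.read_state()["eef_pos"][2]-.0003
print("y",r.move_straight(jw(10,34,z),q,speed=.015,max_force=8));s=show();jf(s)
r.hold(.3);s=show("held");jf(s)
c,si=np.cos(JY),np.sin(JY);e=np.array(s["eef_pos"][:2])-J0;y=(-si*e[0]+c*e[1])*1e3
print("x",r.move_straight(jw(34,y+1,z),q,speed=.015,max_force=10));s=show();jf(s)
r.hold(.4);jf(show("held"))
```

```text
y True
 t 10.68 pos [0.5587 0.2067 0.0626] F [-0.  -2.1  4.4] M [-0.15  0.04 -0.  ] w 0.0409 gf 62.3
   jig F [-0.2 -2.1] jig xy mm [10.2  23.11]
held t 10.98 pos [0.5587 0.2067 0.0626] F [ 0.2 -0.8  4.6] M [-0.04  0.02 -0.01] w 0.0409 gf 62.3
   jig F [ 0.1 -0.8] jig xy mm [10.21 23.08]
x True
 t 11.95 pos [0.571  0.2075 0.0626] F [-0.6 -1.4  4.5] M [ 0.    0.06 -0.03] w 0.041 gf 62.3
   jig F [-0.7 -1.3] jig xy mm [22.52 23.13]
held t 12.35 pos [0.571  0.2075 0.0626] F [-1.2  0.6  6.2] M [ 0.17  0.14 -0.03] w 0.0409 gf 62.3
   jig F [-1.2  0.6] jig xy mm [22.53 23.12]
```

Run:
```python
from h import *
q=down(JY)
z=.0623
for d in (.7,1.4,2.1,2.8):
    r.move_straight(jw(22.53+d,23.12+d,z),q,speed=.01,max_force=40); r.hold(.4);s=show(f"d={d}");jf(s)
    F=s["contact_force"]
    if abs(F[0])>12 and abs(F[1])>12: break
```

```text
d=0.7 t 13.0 pos [0.571  0.2076 0.0626] F [-4.6 -3.5  8.5] M [-0.53  0.57  0.04] w 0.0413 gf 63.0
   jig F [-4.9 -3.2] jig xy mm [22.54 23.16]
d=1.4 t 13.65 pos [0.571  0.2077 0.0626] F [-6.4 -6.6 11.5] M [-1.03  0.86  0.04] w 0.0412 gf 63.3
   jig F [-6.8 -6.2] jig xy mm [22.59 23.25]
d=2.1 t 14.3 pos [0.5711 0.2077 0.0626] F [-9.8 -9.7 13.9] M [-1.43  1.2   0.02] w 0.0409 gf 63.6
   jig F [-10.4  -9. ] jig xy mm [22.65 23.29]
d=2.8 t 14.95 pos [0.5712 0.2078 0.0627] F [-11.6 -12.4  15. ] M [-1.92  1.65  0.01] w 0.0408 gf 63.9
   jig F [-12.3 -11.6] jig xy mm [22.72 23.36]
```

Run:
```python
from h import *
s=show();jf(s);x=s["eef_rot"];print("rot",np.round(x,4),"yaw",2*np.arctan2(x[1],x[0]))
for n in("scene","top"):
    p,d=optics.get_image(n);W=cloud(n,d)
    c,si=np.cos(JY),np.sin(JY);E=W[...,:2]-J0;jx=(c*E[...,0]+si*E[...,1])*1e3;jy=(-si*E[...,0]+c*E[...,1])*1e3;z=W[...,2]*1e3
    hsv=cv2.cvtColor(p,cv2.COLOR_RGB2HSV)
    m=(z>58)&(z<72)&(abs(jx-22)<50)&(abs(jy-24)<35)&(hsv[...,1]>90)
    if m.sum()>20:
        A=np.c_[jx[m],jy[m],np.ones(m.sum())];k=np.linalg.lstsq(A,z[m],rcond=None)[0]
        print(n,m.sum(),"slopes",k[:2].round(3),"z at centre",(k@[22,24,1]).round(1),"jx",jx[m].min().round(1),jx[m].max().round(1),"jy",jy[m].min().round(1),jy[m].max().round(1))
    a=(120,240,240,400) if n=="scene" else (140,260,180,340)
    cv2.imwrite(f"pics/{n}_end.png",cv2.resize(p[a[0]:a[1],a[2]:a[3],::-1],None,fx=4,fy=4,interpolation=cv2.INTER_CUBIC))
```

```text
t 14.95 pos [0.5712 0.2078 0.0627] F [-11.6 -12.4  15. ] M [-1.92  1.65  0.01] w 0.0408 gf 63.9
   jig F [-12.3 -11.6] jig xy mm [22.72 23.36]
rot [ 0.9995  0.0327 -0.0032  0.0023] yaw 0.06546807464710648
scene 147 slopes [0.012 0.003] z at centre 64.8 jx -14.0 60.7 jy -10.7 48.4
top 58 slopes [-0.015 -0.036] z at centre 65.7 jx -16.3 -0.1 jy 18.4 45.0
```

View pics/scene_end.png

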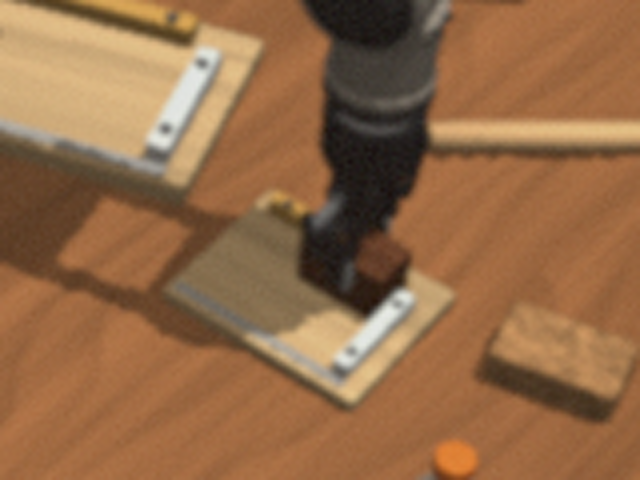

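View pics/top_end.png

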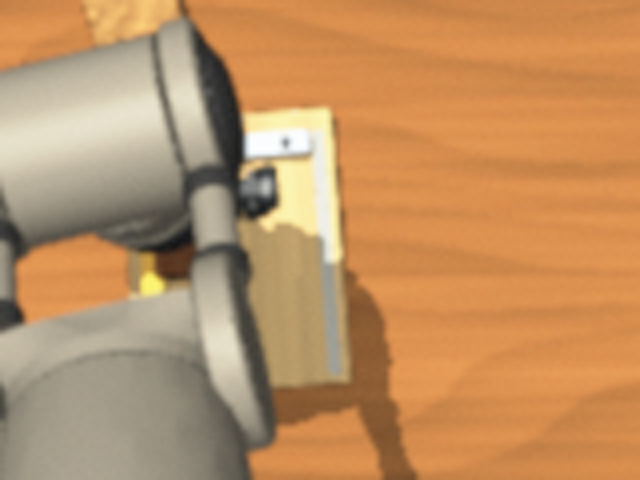

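The scene crop shows the blank in the corner, its end against the aluminium at (385,300) and its side on the brass. Its top is level at z≈65 mm, and yaw moment is about 0, so it bears flush on both stops. A hold check comes next, then I hand in.

Run:
```python
from h import *
r.hold(1.0);s=show();jf(s)
F=s["contact_force"]
if F[0]<-6 and F[1]<-6: print(r.finish_job())
```

```text
t 16.05 pos [0.5712 0.2078 0.0627] F [-10.1 -14.   17.6] M [-2.01  1.55  0.07] w 0.041 gf 63.9
   jig F [-11.  -13.3] jig xy mm [22.72 23.36]
the job is handed in; nothing more can be done
None
```

I handed the job in at 16 s with the 76 mm blank still gripped, lying flat on the jig bed and pressed against the aluminium end stop with about 11 N and the brass side stop with about 13 N; no verdict came back.

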